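# White-reference a dip probe, then hold it in the flask's bored stopper

### The job

Take the dip probe from its stand by the handle and first take its white reference: point its tip squarely at the centre of the white disc on the tilted stand, about 25 mm off the disc and without touching it, and keep it still there for two seconds. Then lower the probe rod upright through the hole in the stopper of the flask that has the open bore, without touching the stopper or the flask, until the tip is about 60 mm below the stopper's top. Finish while still holding it there, still and centred in the hole; leave everything else on the bench where it is.

Things in the scene. Friction and masses are not known exactly. Their poses are not given: they have to be found in the camera images.
- probe_handle (a point): Centre of the handle of the dip probe (loose, about 0.16 kg): black square handle 26 x 26 mm, 70 mm tall, with an 8 mm steel rod, 95 mm long, out of the middle of its underside. Own z runs from rod tip to handle (up at the start), x and y are square to the handle's faces. At the start it hangs upright in its stand, the handle's underside resting on the stand's top plate, 110 mm above the bench.
- probe_tip (a point): The centre of the free end of the probe's rod, 130 mm from the handle's centre and 95 mm from the handle's underside. Axes as the handle's.
- probe_mid (a point): The point on the probe rod's axis 60 mm above its tip. Axes as the handle's.
- holder_hole (a point): Probe stand, fixed: white, 100 x 100 mm foot, two upright side walls (90 mm long) and a 90 x 90 mm top plate, 12 mm thick. This point is the centre of the hole (16 mm) at the top face of the plate, 110 mm above the bench.
- tile_face (a point): White reference target, fixed: a white disc of 48 mm diameter in a 64 x 64 mm black plate, 10 mm thick, on a short post with a black foot (90 x 80 mm). This point is the centre of the disc's face, 60 mm above the bench. Own z points straight out of the face, tilted 30 degrees from vertical, roughly towards the robot.
- bore (a point): Centre of the hole at the top of a blue rubber stopper, 145 mm above the bench, in a fixed glass conical flask (86 mm wide below in a 104 mm steel foot plate, 47 mm neck). The vertical hole is open right through, 24 mm in diameter and 37 mm deep; the stopper's rim is 55 mm wide; below it the flask is hollow down to its floor. z is up.
- flask: The same flask with the bored stopper; the origin is the centre of its underside on the bench, z up.
- flask_plugged: The other flask, fixed, the same but its stopper is closed and carries a small grey peg (12 mm wide, top 159 mm above the bench). Not used. Origin is the centre of its underside.

How it is judged (in metres and radians):
On the way:
1. the probe's tip points at the disc's centre from 12 to 40 mm off, within 12 mm sideways and 0.2 rad of square, and is kept still for 1.5 s (z of probe_tip in the frame of tile_face between 0.012 and 0.04 m and x of probe_tip in the frame of tile_face between -0.012 and 0.012 m and y of probe_tip in the frame of tile_face between -0.012 and 0.012 m and angle between the z axis of probe_tip and the z axis of tile_face, either way round below 0.2 rad and linear speed of probe below 0.015 m/s and angular speed of probe below 0.15 rad/s and contact force between probe and the fingers above 0.5 N), for 1.5 s.
At the end, for the whole second after the job is handed in: The probe is held in the fingers alone, upright within 0.1 rad and still (under 15 mm/s), its tip 45 to 75 mm below the top of the bored stopper, the tip and the rod at the hole within 5 mm of the hole's axis, touching neither stopper nor flask (z of probe_tip in the frame of bore between -0.075 and -0.045 m and horizontal distance between each of probe_tip, probe_mid and bore below 0.005 m and angle between probe_tip's own z axis and vertical below 0.1 rad and contact force between probe and the fingers above 0.5 N and contact force between probe and flask below 0.1 N and linear speed of probe below 0.015 m/s); the arm keeps its last pose, push and grip.
It fails at once if the probe touches the bored stopper or its flask (contact force between probe and flask above 0.3 N).
It fails at once if the probe touches the white reference target (contact force between probe and tile above 0.5 N).
It fails at once if the robot knocks a flask or the reference target (contact force between any of the arm, the fingers and flask above 4 N or contact force between any of the arm, the fingers and flask_plugged above 4 N or contact force between any of the arm, the fingers and tile above 4 N).
It fails at once if the probe touches the other flask (contact force between probe and flask_plugged above 0.5 N).
It fails at once if a bystander (beaker, jar, spare stopper, scoop, slide box, dish, brass weight) is shifted by more than 20 mm (distance of any of beaker, sample_jar, spare_stopper, scoop, slide_box, dish, weight from where it was at the start of the episode above 0.02 m).
It also fails if it takes over 54 s, if anything falls off the work surface, if the arm or the gripper's body presses on something with over 40 N, if the wrist force passes 120 N, or if a joint passes its speed limit or range.

### The arm

A 6-joint arm with a two-finger parallel gripper is mounted at the origin on the work surface. World frame = base frame: x ahead of the robot, y to its left, z up, the work surface at z = 0. Lengths are in mm, angles in rad, forces in N, time in s.
With the tool pointing down it reaches from about 300 to 775 mm from the base axis. Payload 14.6 kg.
Tool frame: the origin (TCP) lies at the very end of the fingers, on their centre line; the grasp point (between the pads) lies 19 mm behind it; z points along the fingers, y is the direction in which the jaws open and shut (so a half turn about z gives the same grasp; the last joint's range is limited). The gripper opens to 94 mm and grips with 3 to 60 N. Pads are 16 mm wide; open, the fingers measure 119 mm over their backs; the gripper's body (75 mm by 177 mm) begins 78 mm behind the grasp point.
Start: joints at [-1.319, 0.3, 1.521, -0, 1.321, -0.067], TCP at [172.378, -522.279, 205.446] pointing down, gripper open.
Joint ranges: [-3.03, 3.03], [-0.79, 2.21], [0.23, 2.52], [-1.04, 4.18], [0, 3.07], [-2.55, 2.55]. Speed limits (rad/s): [2.22, 2.22, 2.57, 3.14, 3.14, 3.14].

### API

Orientations are given as [roll, pitch, yaw] about the fixed x, y, z axes, in that order (R = Rz(yaw) Ry(pitch) Rx(roll)).
In Python, from cell import manip gives the robot as it stands.
- The arm moves only by the shell command python3 -m inch 'ROWS' [FORCE]. ROWS is a JSON object of lists of equal length, an entry for each row: "grip": the opening, from -1 (shut) to 1 (fully open), so that 0 is half open; "travel": the shift along the world's x, y, z in cm, a list of three; "turn": the turn, a rotation vector about the world's x, y, z in degrees, a list of three. A call has 1 to 10 rows; each row is the pose to reach, as a shift and turn from the pose measured when the call began; what a row does not reach only later rows make up. A row lasts 1/8 s, in which the tool goes at most 62.5 mm and 10.7 degrees, less where a joint would pass 70% of its speed; a pose out of reach is approached as far as the arm can. A call with a gripper value outside its range is refused whole. The fingers move at their own pace and stop on an object; FORCE is the grip in N (left out, the last holds). Time passes only in rows, so rows that repeat a pose let the fingers close. It gives the time, the measured TCP pose, the force and the opening at its end, in the units of the state.
- manip.read_state(): the state, without advancing time (a new reading comes with each control period).
- manip.camera(name): name is "scene" or "top" or "wrist"; returns (picture, depth): 420x560x3 uint8, red, green, blue; 420x560 float32, mm along the optical axis (not along the pixel's ray), 0 where there is no reading.
- manip.calibration(name): a dict with "fx", "fy", "cx", "cy" (pixels), "world_from_camera" (4x4, takes a point from camera to world coordinates). Camera axes: x right, y up, looking along -z (the intrinsics and any distortion apply to the point x, -y, -z); pixel columns grow to the right and rows downward; lengths in mm; the calibration is good to about 2 mm. The wrist camera is an equidistant fisheye: a pixel r from the principal point sees the ray r / f radians off the axis. A picture is of the moment at which its call begins: read the wrist's pose just before it. calibration takes no time and is no camera call; for the wrist camera it gives the pose at the moment of the call.
- manip.sign_off(): hands the job in, once; it reports no verdict.
Trained networks look in the newest picture that a camera, given by its name, has taken for a name from the list of things; names that differ only in an ending like _2 or _b are one class to them, and where a whole thing is asked for, a point or a joint stands for the part that bears it (a point fixed in the world has none). Each returns a list of dicts, best first, with "p" (0 to 1); they miss things now and then, are a little off and sometimes report something else, mostly with a low value. They report only what shows in the picture. A call takes as long as a camera call.
- manip.look_for(camera, label): "bbox" ([left, top, right, bottom] in pixels, round what is visible of it).
The state is a dict: "clock": time; "joints": joint angles; "qd": joint speeds; "effort": joint torques, N m; "eef_pos": TCP position; "eef_rot": TCP orientation; "wrist_force": force on the tool from outside, world axes, zero at the start; "moment": the same for the moment, N m; "finger_gap": finger opening in mm.
Only numpy, scipy, OpenCV 4.12 (cv2) and the standard library are available. Lean on these libraries where they do the work, as an engineer would, in place of code of your own. Each camera call takes 0.05 s, during which the arm holds its last target.

## Working session

There is one attempt and no reset: what is moved stays moved. The work goes in short steps, Python scripts to look and compute and a shell command to move; the robot and the scene stay as the last step left them, time stands still between calls to the robot, and variables do not carry over. Pictures are saved under pics/ and viewed, and the job is handed in when it is done.

```bash
ls; mkdir -p pics; python3 - <<'E'
from cell import manip
import cv2, numpy as np
print(manip.read_state())
for n in ["scene","top","wrist"]:
    p,d=manip.camera(n); cv2.imwrite(f"pics/{n}0.png",p[:,:,::-1]); np.save(f"pics/{n}0d.npy",d)
    c=manip.calibration(n); print(n,{k:(np.round(v,3).tolist()) for k,v in c.items()})
    for l in ["probe_handle","holder_hole","tile_face","bore","flask","flask_plugged"]:
        if n!="wrist":
            print(l,[(np.round(x["bbox"]).tolist(),round(x["p"],2)) for x in manip.look_for(n,l)[:3]])
E
```

```text
pics
{'clock': 0.0, 'joints': array([-1.31860669e+00,  3.00463158e-01,  1.52159001e+00, -1.39463461e-06,
        1.32070962e+00, -6.65925989e-02]), 'qd': array([-0.00196687,  0.00038112, -0.00071728,  0.00010979, -0.00082265,
        0.00153938]), 'effort': array([ 4.41792190e-04, -5.31808448e+01, -3.52732301e+01,  7.09131989e-02,
        2.44293694e-02, -1.08625734e-04]), 'eef_pos': array([ 172.30906369, -522.02806048,  204.88691323]), 'eef_rot': array([-3.14042502e+00, -7.65169394e-05,  3.18782533e-01]), 'wrist_force': array([ 0.01199412, -0.1574254 ,  0.17449485]), 'moment': array([-0.00908212, -0.00248849, -0.01909626]), 'finger_gap': 93.98979534524719}
scene {'fx': 412.768, 'fy': 412.768, 'cx': 279.015, 'cy': 205.341, 'world_from_camera': [[-0.14, -0.807, 0.573, 1092.344], [0.99, -0.124, 0.067, 132.267], [0.017, 0.577, 0.817, 915.176], [0.0, 0.0, 0.0, 1.0]]}
probe_handle []
holder_hole [([124.0, 157.0, 183.0, 222.0], 0.77), ([303.0, 202.0, 349.0, 265.0], 0.62)]
tile_face [([222.0, 196.0, 244.0, 208.0], 0.8)]
bore [([304.0, 204.0, 346.0, 263.0], 0.69)]
flask [([305.0, 205.0, 343.
[... 153 characters left out ...]
: [[0.025, 0.993, -0.112, 431.267], [-0.999, 0.028, 0.018, 60.431], [0.021, 0.112, 0.994, 899.687], [0.0, 0.0, 0.0, 1.0]]}
probe_handle [([450.0, 230.0, 488.0, 252.0], 0.69)]
holder_hole [([406.0, 207.0, 490.0, 278.0], 0.64)]
tile_face [([320.0, 214.0, 357.0, 249.0], 0.95)]
bore [([186.0, 174.0, 242.0, 227.0], 0.78), ([405.0, 209.0, 494.0, 276.0], 0.72)]
flask [([190.0, 175.0, 241.0, 227.0], 0.62)]
flask_plugged [([86.0, 169.0, 155.0, 221.0], 0.7), ([451.0, 227.0, 486.0, 250.0], 0.7)]
wrist {'fx': 325.192, 'fy': 325.192, 'cx': 275.574, 'cy': 204.673, 'world_from_camera': [[0.314, 0.911, 0.269, 251.257], [-0.95, 0.301, 0.087, -497.698], [-0.002, -0.283, 0.959, 384.814], [0.0, 0.0, 0.0, 1.0]]}
```

View pics/scene0.png

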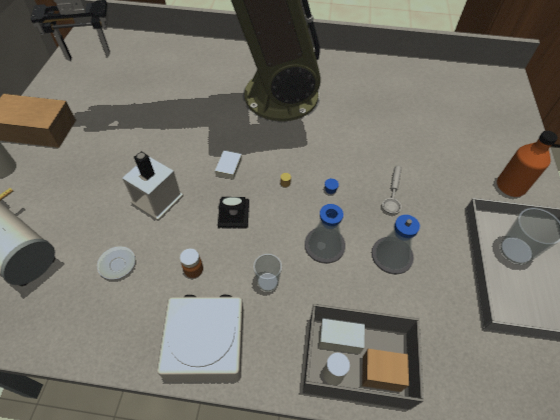

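View pics/top0.png

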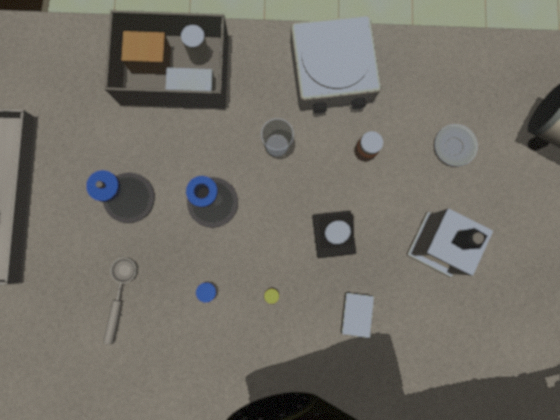

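View pics/wrist0.png

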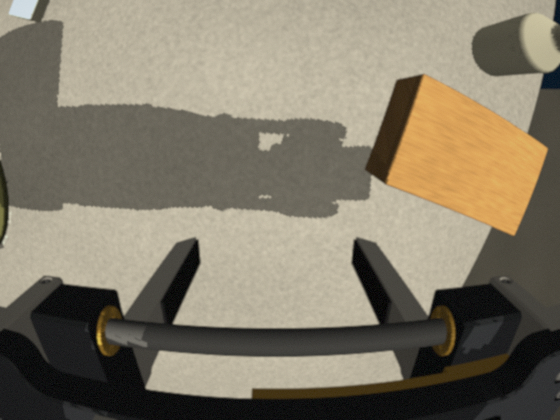

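The top view shows the probe stand at about (460,240), the tile at (337,233), the bored flask's stopper at (203,190) and the plugged one at (102,185). Next I measure them.

```bash
cat > h.py <<'E'
import numpy as np, cv2
from cell import manip
def cloud(d,c):
    v,u=np.mgrid[0:d.shape[0],0:d.shape[1]]
    P=np.stack([(u-c["cx"])/c["fx"]*d,-(v-c["cy"])/c["fy"]*d,-d],-1)
    T=np.array(c["world_from_camera"]); return P@T[:3,:3].T+T[:3,3]
def onplane(c,u,v,z):
    T=np.array(c["world_from_camera"]); r=T[:3,:3]@np.array([(u-c["cx"])/c["fx"],-(v-c["cy"])/c["fy"],-1])
    return T[:3,3]+r*(z-T[2,3])/r[2]
E
python3 - <<'E'
from h import *
for n,boxes in {"top":{"stand":(400,195,500,290),"tile":(305,200,365,265),"bore":(180,165,245,235),"plug":(80,160,160,230)},
  "scene":{"stand":(115,145,190,220),"tile":(210,185,260,235),"bore":(300,200,350,270),"plug":(370,210,425,275)}}.items():
    im=cv2.imread(f"pics/{n}0.png"); d=np.load(f"pics/{n}0d.npy"); c=manip.calibration(n)
    W=cloud(d,c); np.save(f"pics/{n}W.npy",W)
    tiles=[]
    for k,(a,b,e,f) in boxes.items():
        tiles.append(cv2.resize(im[b:f,a:e],(390,290),interpolation=cv2.INTER_CUBIC))
        w=W[b:f,a:e].reshape(-1,3); w=w[d[b:f,a:e].ravel()>0]
        h=np.histogram(w[:,2],bins=np.arange(-10,200,10))
        print(n,k,h[0].tolist())
    cv2.imwrite(f"pics/{n}crop.png",np.vstack([np.hstack(tiles[:2]),np.hstack(tiles[2:])]))
E
```

```text
top stand [3031, 2693, 450, 87, 82, 77, 85, 87, 80, 94, 91, 1231, 835, 42, 48, 53, 47, 54, 141, 144]
top tile [1286, 951, 589, 0, 0, 199, 293, 350, 214, 0, 0, 0, 0, 0, 0, 0, 0, 0, 0, 0]
top bore [1439, 1534, 105, 109, 122, 102, 105, 92, 89, 79, 43, 29, 27, 26, 36, 596, 0, 0, 0, 0]
top plug [1951, 1564, 133, 139, 147, 134, 124, 125, 118, 116, 70, 51, 45, 12, 60, 736, 45, 4, 0, 0]
scene stand [2477, 867, 258, 96, 101, 103, 98, 100, 90, 96, 113, 721, 162, 40, 36, 42, 38, 41, 96, 27]
scene tile [1220, 590, 325, 16, 5, 43, 80, 137, 68, 0, 0, 0, 0, 0, 0, 0, 0, 0, 0, 0]
scene bore [1475, 660, 110, 108, 107, 89, 93, 89, 82, 75, 58, 46, 63, 55, 76, 297, 0, 0, 0, 0]
scene plug [1340, 743, 125, 118, 112, 103, 100, 96, 90, 79, 65, 51, 55, 20, 61, 367, 29, 0, 0, 0]
```

View pics/topcrop.png

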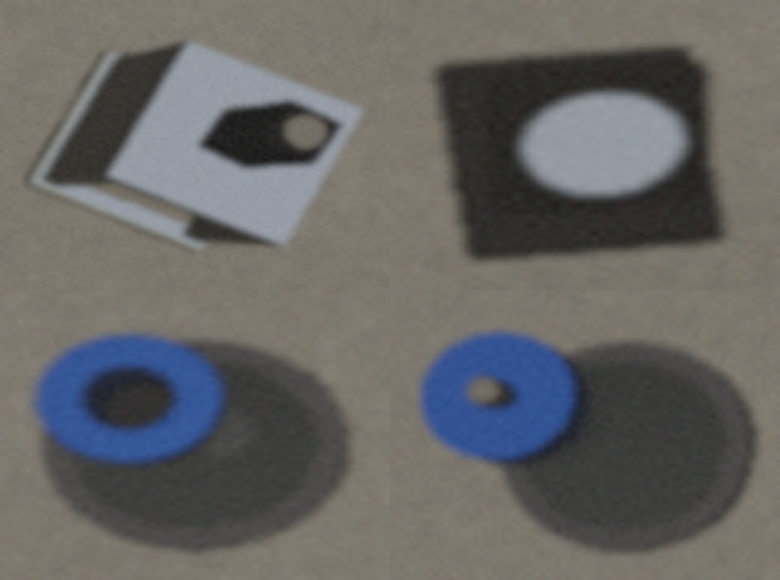

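View pics/scenecrop.png

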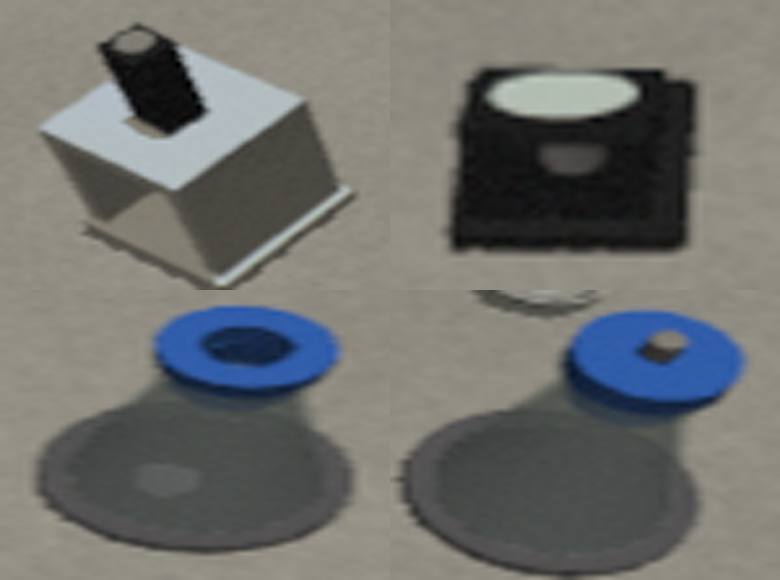

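```bash
python3 - <<'E'
from h import *
for n,bx in {"top":[(400,195,500,290),(305,200,365,265),(180,165,245,235),(80,160,160,230)],"scene":[(115,145,190,220),(210,185,260,235),(300,200,350,270),(370,210,425,275)]}.items():
    im=cv2.imread(f"pics/{n}0.png").astype(int); W=np.load(f"pics/{n}W.npy"); c=manip.calibration(n)
    g=np.zeros(im.shape[:2],bool)
    def box(b): m=g.copy(); m[b[1]:b[3],b[0]:b[2]]=1; return m
    gr=im.mean(2); B,G,R=im[...,0],im[...,1],im[...,2]
    m=box(bx[0])&(W[...,2]>104)&(W[...,2]<116)
    p=W[m]; r=cv2.minAreaRect(p[:,:2].astype(np.float32)); print(n,"plate",np.round(p[:,2].mean(),1),r)
    # via pixels on z=110
    v,u=np.nonzero(m); q=np.array([onplane(c,a,b,110)[:2] for a,b in zip(u,v)]); print("   px",cv2.minAreaRect(q.astype(np.float32)))
    m=box(bx[0])&(W[...,2]>176)&(W[...,2]<190); v,u=np.nonzero(m);q=np.array([onplane(c,a,b,180)[:2] for a,b in zip(u,v)])
    print(n,"handle top",m.sum(),q.mean(0),cv2.minAreaRect(q.astype(np.float32)),W[m].mean(0))
    m=box(bx[1])&(gr>125)&(W[...,2]>40); p=W[m]; ctr=p.mean(0); 
    s=np.linalg.svd(p-ctr)[2][2]; s*=np.sign(s[2]); v,u=np.nonzero(m)
    print(n,"disc",m.sum(),ctr.round(1),"n",s.round(3),"tilt",np.degrees(np.arccos(s[2])),"az",np.degrees(np.arctan2(s[1],s[0])),"px60",onplane(c,u.mean(),v.mean(),60).round(1), u.mean(),v.mean())
    pm=box(bx[1])&(W[...,2]>42); p=W[pm]; ct=p.mean(0); s=np.linalg.svd(p-ct)[2][2]; s*=np.sign(s[2]); print("   plate",pm.sum(),ct.round(1),s.round(3),np.degrees(np.arccos(s[2])),np.degrees(np.arctan2(s[1],s[0])))
    for k in (2,3):
        m=box(bx[k])&(B>R+50)&(W[...,2]>140)&(W[...,2]<152)
        m8=m.astype(np.uint8); cs,hi=cv2.findContours(m8,cv2.RETR_CCOMP,cv2.CHAIN_APPROX_NONE)
        print(n,"stopper",k,m.sum(),"z",W[m][:,2].mean().round(1))
        for cc,h in zip(cs,hi[0]):
            if len(cc)<8: continue
            q=np.array([onplane(c,a,b,145)[:2] for a,b in cc[:,0]]).astype(np.float32)
            print("   hole" if h[3]>=0 else "   out",len(cc),cv2.fitEllipse(q), W[m][:,:2].mean(0))
E
```

```text
top plate 109.7 ((480.6859130859375, -273.84149169921875), (91.79524993896484, 91.2957534790039), 64.63125610351562)
   px ((480.4134521484375, -272.9328308105469), (91.91971588134766, 90.95924377441406), 64.37834167480469)
top handle top 251 [ 482.59064363 -272.17419215] ((482.42169189453125, -272.225830078125), (26.106534957885742, 26.667579650878906), 62.37968063354492) [ 482.56625794 -272.01601046  180.33381424]
top disc 415 [494.6 -60.7  61.4] n [-0.899 -0.438  0.029] tilt 88.3128968826249 az -154.03241338041255 px60 [494.7 -61.   60. ] 337.31325301204816 231.77831325301204
   plate 1067 [497.1 -57.4  74.6] [0.906 0.422 0.   ] 89.99999265733996 24.98769493976752
top stopper 2 559 z 144.4
   out 85 ((552.7923583984375, 186.7493896484375), (50.65498352050781, 51.619598388671875), 35.161014556884766) [552.75155214 186.77987483]
   hole 45 ((552.9981689453125, 186.97177124023438), (26.53208351135254, 27.848981857299805), 142.08160400390625) [552.75155214 186.77987483]
top stopper 3 684 z 144.3
   out 85 ((557.3468627929688, 356.5670166015625), (50.91468811035156, 52.15126037597656),
[... 786 characters left out ...]
 341 [532.2 -47.6 102.2] [-0.789 -0.18   0.587] 54.04458534540273 -167.15634138982495
scene stopper 2 280 z 143.5
   out 61 ((555.7610473632812, 188.38536071777344), (50.05428695678711, 52.45794677734375), 91.2204360961914) [555.12408448 188.24299788]
   hole 32 ((555.693115234375, 189.55650329589844), (27.37989616394043, 28.770767211914062), 5.805846214294434) [555.12408448 188.24299788]
scene stopper 3 350 z 143.6
   out 62 ((559.7915649414062, 358.52093505859375), (50.50124740600586, 53.06720733642578), 54.80122375488281) [559.83050385 358.69369819]
   hole 21 ((553.2660522460938, 360.96160888671875), (14.657247543334961, 24.575183868408203), 62.55266571044922) [559.83050385 358.69369819]
```

```bash
python3 - <<'E'
from h import *
for n,b in {"top":(305,200,365,265),"scene":(210,185,260,235)}.items():
    im=cv2.imread(f"pics/{n}0.png"); W=np.load(f"pics/{n}W.npy"); m=np.zeros(im.shape[:2],bool); m[b[1]:b[3],b[0]:b[2]]=1
    m&=(W[...,2]>40)&(W[...,2]<80); p=W[m]; v,u=np.nonzero(m)
    for it in range(3):
        ct=p.mean(0); s=np.linalg.svd(p-ct,full_matrices=False)[2][2]; s*=np.sign(s[2]); r=(p-ct)@s; p=p[abs(r)<4]
    print(n,len(p),ct.round(1),s.round(3),"tilt",np.degrees(np.arccos(s[2])),"az",np.degrees(np.arctan2(s[1],s[0])),"rms",r.std())
    d=im.mean(2)>125; mm=m&d; q=W[mm]; q=q[abs((q-ct)@s)<4]; print("disc",len(q),q.mean(0).round(1))
    A=np.unique(np.round(p,1),axis=0)
    e1=np.cross([0,0,1],s);e1/=np.linalg.norm(e1);e2=np.cross(s,e1); pp=np.stack([(p-ct)@e1,(p-ct)@e2],1).astype(np.float32); print("plate rect in own plane",cv2.minAreaRect(pp))
E
python3 -m inch '{"grip":[1,1,1,1,1,1,1,1,1,1],"travel":[[3,2.5,3],[7,6,3],[12,10,3],[17,14,3],[22,18,3],[27,22,2.5],[31.1,25,2],[31.1,25,2],[31.1,25,2],[31.1,25,2]],"turn":[[0,0,6],[0,0,13],[0,0,20],[0,0,28],[0,0,36],[0,0,42],[0,0,44.7],[0,0,44.7],[0,0,44.7],[0,0,44.7]]}' 15
```

```text
top 1009 [497.2 -59.8  60. ] [-0.493 -0.063  0.868] tilt 29.794383584204652 az -172.7157629519615 rms 1.4685476771700678
disc 410 [494.7 -61.   59.3]
plate rect in own plane ((0.2912635803222656, -1.6982269287109375), (64.05404663085938, 65.26757049560547), 0.2226625680923462)
scene 296 [502.4 -56.9  61.6] [-0.464 -0.063  0.884] tilt 27.91220510634977 az -172.23727652114678 rms 1.4755627453975182
disc 112 [495.7 -59.6  58.8]
plate rect in own plane ((0.19065475463867188, -5.448921203613281), (66.13292694091797, 64.10321044921875), 88.52438354492188)
clock: 2.0
eef_pos: [482.7, -273.1, 225.7]
eef_rot: [3.141, 0.0, 1.097]
wrist_force: [0.2, 0.0, -0.8]
finger_gap: 93.9
```

```bash
python3 - <<'E'
from h import *
p,d=manip.camera("wrist"); cv2.imwrite("pics/w1.png",p[:,:,::-1]); c=manip.calibration("wrist")
s=manip.read_state(); print(s["eef_pos"],s["joints"].round(2))
# fisheye cloud
v,u=np.mgrid[0:420,0:560]; x=(u-c["cx"])/c["fx"]; y=(v-c["cy"])/c["fy"]; r=np.hypot(x,y); k=np.where(r>0,np.tan(np.minimum(r,1.5))/np.maximum(r,1e-9),1)
P=np.stack([x*k*d,-y*k*d,-d],-1); T=np.array(c["world_from_camera"]); W=P@T[:3,:3].T+T[:3,3]
m=(W[...,2]>176)&(W[...,2]<184)&(d>0)&(abs(W[...,0]-483)<30)&(abs(W[...,1]+272)<30); print(m.sum(),W[m].mean(0),cv2.minAreaRect(W[m][:,:2].astype(np.float32)))
m=(W[...,2]>106)&(W[...,2]<114)&(d>0)&(abs(W[...,0]-483)<80)&(abs(W[...,1]+272)<80); print(m.sum(),cv2.minAreaRect(W[m][:,:2].astype(np.float32)))
E
```

```text
[ 482.70500787 -273.19048045  225.77899929] [-0.58  0.3   1.48 -0.    1.37 -0.11]
1176 [ 483.64062804 -272.50430512  180.60781051] ((483.2587890625, -273.31378173828125), (26.17310333251953, 26.030832290649414), 60.03318405151367)
6870 ((480.6622314453125, -274.57220458984375), (90.4415283203125, 90.81161499023438), 64.51001739501953)
```

View pics/w1.png

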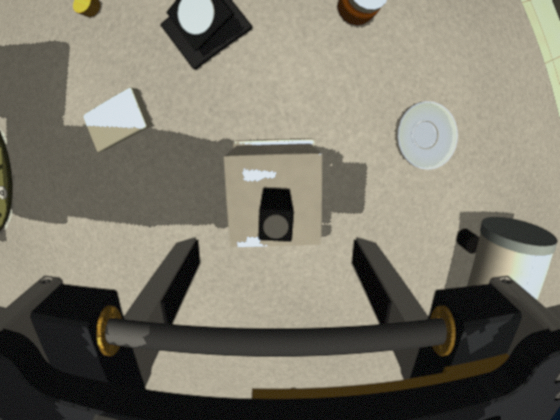

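Wrist view: the handle (top at pixel (276,227)) sits between the fingers; all three measurements agree to within 2 mm. I go down and grip.

```bash
python3 -m inch '{"grip":[1,1,1,1,1,1,1,1],"travel":[[0.1,0,-1.5],[0.1,0,-4],[0.1,0,-6.5],[0.1,0,-8.5],[0.1,0,-9.7],[0.1,0,-10],[0.1,0,-10],[0.1,0,-10]],"turn":[[0,0,-1],[0,0,-2.2],[0,0,-2.2],[0,0,-2.2],[0,0,-2.2],[0,0,-2.2],[0,0,-2.2],[0,0,-2.2]]}' 15; python3 -m inch '{"grip":[0,-0.6,-1,-1,-1,-1,-1,-1],"travel":[[0,0,0],[0,0,0],[0,0,0],[0,0,0],[0,0,0],[0,0,0],[0,0,0],[0,0,0]],"turn":[[0,0,0],[0,0,0],[0,0,0],[0,0,0],[0,0,0],[0,0,0],[0,0,0],[0,0,0]]}' 25
```

```text
clock: 3.05
eef_pos: [483.9, -273.3, 126.4]
eef_rot: [3.14, 0.0, 1.059]
wrist_force: [0.5, -0.4, -0.3]
finger_gap: 94.1
clock: 4.05
eef_pos: [483.9, -273.3, 126.4]
eef_rot: [3.14, 0.0, 1.059]
wrist_force: [-1.6, 0.5, -0.1]
finger_gap: 26.0
```

```bash
python3 -m inch '{"grip":[-1,-1,-1,-1,-1,-1,-1,-1,-1,-1],"travel":[[0,0,0.5],[0,0,2],[0,0,4],[0,0,6],[0,0,8],[0,0,10],[0,0,11.5],[0,0,12.5],[0,0,12.5],[0,0,12.5]],"turn":[[0,0,0],[0,0,0],[0,0,0],[0,0,0],[0,0,0],[0,0,0],[0,0,0],[0,0,0],[0,0,0],[0,0,0]]}' 25
python3 - <<'E'
from h import *
s=manip.read_state(); print(s["wrist_force"],s["joints"].round(3))
o=[]
for n in ("top","scene"):
    p,d=manip.camera(n); cv2.imwrite(f"pics/{n}1.png",p[:,:,::-1]);np.save(f"pics/{n}1d.npy",d); o.append(p[:,:,::-1])
a=cv2.resize(o[0][150:300,380:540],(390,366)); b=cv2.resize(o[1][80:230,80:240],(390,366)); cv2.imwrite("pics/lift.png",np.hstack([a,b]))
E
```

```text
clock: 5.3
eef_pos: [483.7, -273.2, 250.7]
eef_rot: [3.141, 0.0, 1.059]
wrist_force: [0.1, -0.0, -1.3]
finger_gap: 25.9
[ 0.13041529 -0.04762964 -1.26389997] [-0.58   0.282  1.439 -0.     1.42  -0.068]
```

View pics/lift.png

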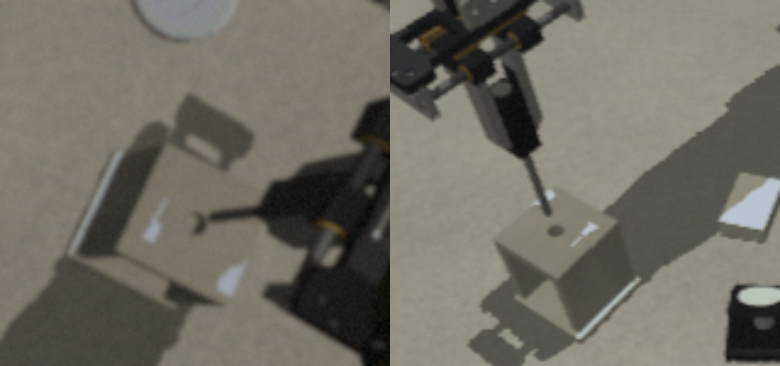

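```bash
cat >> h.py <<'E'
def proj(c,X):
    T=np.linalg.inv(np.array(c["world_from_camera"])); p=T[:3,:3]@np.asarray(X)+T[:3,3]
    return np.array([c["cx"]+c["fx"]*p[0]/-p[2], c["cy"]-c["fy"]*p[1]/-p[2]])
E
python3 - <<'E'
from h import *
o=[]
for n in ("top","scene"):
    c=manip.calibration(n); im=cv2.imread(f"pics/{n}1.png")
    a=proj(c,[483.7,-273.2,139.3]); b=proj(c,[483.7,-273.2,234.3]); print(n,a,b)
    x0,y0=int(a[0])-30,int(a[1])-30; cr=cv2.resize(im[y0:y0+60,x0:x0+60],(390,390),interpolation=cv2.INTER_CUBIC)
    f=lambda p:tuple(int(round((p[i]+.5-(x0,y0)[i])*6.5)) for i in (0,1))
    cv2.circle(cr,f(a),3,(0,0,255),-1); cv2.line(cr,f(a),f(b),(0,255,0),1); o.append(cr)
cv2.imwrite("pics/tipchk.png",np.hstack(o))
E
```

```text
top [466.037441   238.16524118] [493.16220134 234.587685  ]
scene [144.47985139 166.84173564] [133.99017165 139.37256445]
```

View pics/tipchk.png

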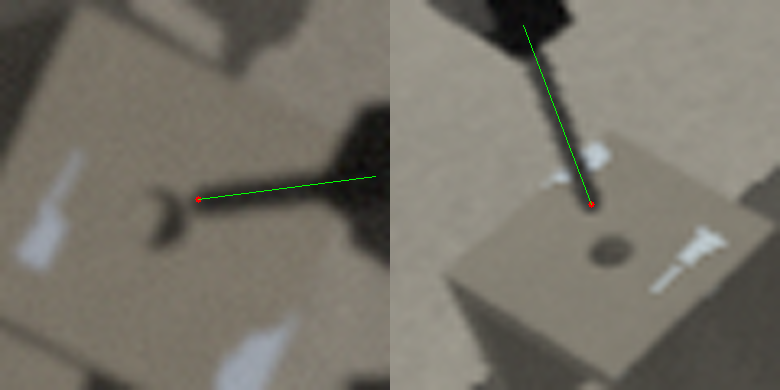

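The probe is gripped and its tip lies where predicted (top (466,238), scene (144,167)) to within about 1 px. Next is the pre-reference pose.

```bash
python3 -m inch '{"grip":[-1,-1,-1,-1,-1,-1,-1,-1,-1,-1],"travel":[[-0.4,1,0.5],[-1.6,4,1],[-3.2,8,1],[-5,12,1],[-6.5,15.5,0],[-7.8,18.5,-1],[-8.6,20.1,-1.9],[-8.6,20.1,-1.9],[-8.6,20.1,-1.9],[-8.6,20.1,-1.9]],"turn":[[0.2,-1.5,0],[0.8,-6,0],[1.6,-12,0],[2.3,-17.5,0],[3,-22.5,0],[3.6,-27,0],[3.9,-29.7,0],[3.9,-29.7,0],[3.9,-29.7,0],[3.9,-29.7,0]]}' 25
python3 - <<'E'
from h import *
from scipy.spatial.transform import Rotation as Ro
s=manip.read_state(); R=Ro.from_euler("xyz",s["eef_rot"]).as_matrix(); a=-R[:,2]; P=s["eef_pos"]; tip=P-a*111.4
print(P,a.round(4),tip,s["joints"].round(2),s["finger_gap"]); n=np.array([-.4957,-.0653,.866]); D=np.array([496,-59.5,60]); w=tip-D
print("off",w@n,"lat",w-(w@n)*n,"need",(D+27*n-tip)/10, np.degrees(np.arccos(a@n)))
o=[]
for nm in ("top","scene"):
    p,d=manip.camera(nm); im=p[:,:,::-1].copy(); c=manip.calibration(nm); cv2.imwrite(f"pics/{nm}2.png",im)
    t=proj(c,tip); b=proj(c,tip+95*a); D2=proj(c,D); x0,y0=int(D2[0])-30,int(D2[1])-40; cr=cv2.resize(im[y0:y0+75,x0:x0+75],(390,390),interpolation=cv2.INTER_CUBIC)
    f=lambda p:tuple(int(round((p[i]+.5-(x0,y0)[i])*5.2)) for i in (0,1))
    cv2.circle(cr,f(t),3,(0,0,255),-1); cv2.line(cr,f(t),f(b),(0,255,0),1); cv2.circle(cr,f(D2),3,(255,0,0),-1); o.append(cr)
cv2.imwrite("pics/tile2.png",np.hstack(o))
E
```

```text
clock: 6.65
eef_pos: [398.2, -72.7, 232.1]
eef_rot: [2.709, -0.304, 1.125]
wrist_force: [-0.5, 0.6, -1.1]
finger_gap: 25.8
[398.16665248 -72.70042241 232.09179649] [-0.4951 -0.0645  0.8664] [453.32570002 -65.51784123 135.57314543] [-0.46 -0.35  2.18  0.36  0.9  -0.11] 25.813232242010525
off 86.99295947359333 lat [ 0.44811003 -0.33720098  0.23724252] need [ 2.92904     0.42547412 -5.21911454] 0.45325786482365693
```

View pics/tile2.png

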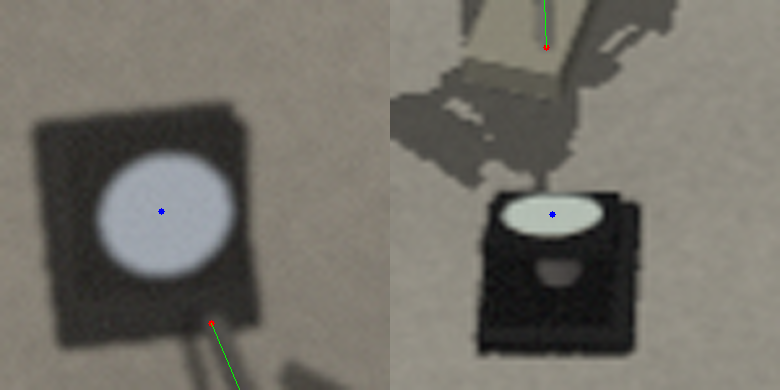

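```bash
python3 -m inch '{"grip":[-1,-1,-1,-1,-1,-1,-1,-1],"travel":[[0.3,0,-0.6],[0.9,0.1,-1.6],[1.5,0.2,-2.7],[2.1,0.3,-3.8],[2.6,0.4,-4.7],[2.9,0.4,-5.2],[2.9,0.4,-5.2],[2.9,0.4,-5.2]],"turn":[[0,0,0],[0,0,0],[0,0,0],[0,0,0],[0,0,0],[0,0,0],[0,0,0],[0,0,0]]}' 25
python3 - <<'E'
from h import *
from scipy.spatial.transform import Rotation as Ro
s=manip.read_state(); R=Ro.from_euler("xyz",s["eef_rot"]).as_matrix(); a=-R[:,2]; P=s["eef_pos"]; tip=P-a*111.4
n=np.array([-.4957,-.0653,.866]); D=np.array([496,-59.5,60]); w=tip-D
print(s["clock"],"off",w@n,"lat",w-(w@n)*n,np.degrees(np.arccos(a@n)),s["wrist_force"])
o=[]
for nm in ("top","scene"):
    p,d=manip.camera(nm); im=p[:,:,::-1].copy(); c=manip.calibration(nm); cv2.imwrite(f"pics/{nm}3.png",im)
    D2=proj(c,D); x0,y0=int(D2[0])-30,int(D2[1])-40; cr=cv2.resize(im[y0:y0+75,x0:x0+75],(390,390),interpolation=cv2.INTER_CUBIC); o.append(cr)
    for k in range(0,1): 
        t=proj(c,tip); print(nm,t,(t-[x0,y0])*5.2)
cv2.imwrite("pics/tile3.png",np.hstack(o))
E
```

```text
clock: 7.75
eef_pos: [427.1, -68.7, 180.1]
eef_rot: [2.709, -0.304, 1.125]
wrist_force: [1.2, 0.4, -0.8]
finger_gap: 26.0
7.75 off 27.400686436607746 lat [-0.15624417 -0.19713607 -0.10235597] 0.4524973589001752 [ 1.1761614   0.42087989 -0.76319163]
top [339.37099516 237.612168  ] [173.52917483 242.38327358]
scene [231.36706633 190.70259001] [157.90874491 159.65346804]
```

View pics/tile3.png

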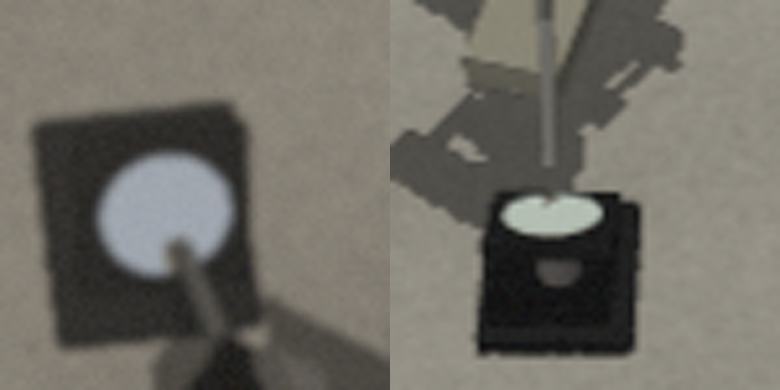

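The rod tip shows at crop (178,240) in the top view and (548,163) in the scene view, as predicted and clear of the disc. Hold still here.

```bash
for i in 1 2; do python3 -m inch '{"grip":[-1,-1,-1,-1,-1,-1,-1,-1,-1,-1],"travel":[[0,0,0],[0,0,0],[0,0,0],[0,0,0],[0,0,0],[0,0,0],[0,0,0],[0,0,0],[0,0,0],[0,0,0]],"turn":[[0,0,0],[0,0,0],[0,0,0],[0,0,0],[0,0,0],[0,0,0],[0,0,0],[0,0,0],[0,0,0],[0,0,0]]}' 25; done
```

```text
clock: 9.1
eef_pos: [427.1, -68.7, 180.2]
eef_rot: [2.709, -0.304, 1.125]
wrist_force: [1.2, 0.6, -1.4]
finger_gap: 26.2
clock: 10.35
eef_pos: [427.1, -68.7, 180.2]
eef_rot: [2.709, -0.304, 1.125]
wrist_force: [-1.2, 0.3, -2.2]
finger_gap: 25.7
```

```bash
python3 -m inch '{"grip":[-1,-1,-1,-1,-1,-1,-1,-1,-1,-1],"travel":[[-0.3,0,0.6],[-1.2,-0.2,2.1],[-2.2,-0.3,3.9],[-3,-0.4,5.4],[-3,-0.4,7.2],[-3,-0.4,9],[-3,-0.4,10.8],[-3,-0.4,12],[-3,-0.4,12],[-3,-0.4,12]],"turn":[[0,0,0],[0,0,0],[0,0,0],[0,0,0],[-0.8,6,0],[-1.8,14,0],[-2.9,22,0],[-3.7,28,0],[-3.9,29.7,0],[-3.9,29.7,0]]}' 25
```

```text
clock: 11.6
eef_pos: [396.9, -72.6, 299.5]
eef_rot: [3.141, -0.0, 1.059]
wrist_force: [-0.1, -0.1, -1.7]
finger_gap: 25.8
```

```bash
python3 -m inch '{"grip":[-1,-1,-1,-1,-1,-1,-1,-1,-1,-1],"travel":[[0.6,1,0],[2.4,4,0],[4.8,8,0],[7.2,12,0],[9.6,16,0],[12,20,0],[14,23.2,0],[15.2,25.2,0],[15.7,26,0],[15.7,26,0]],"turn":[[0,0,0],[0,0,0],[0,0,0],[0,0,0],[0,0,0],[0,0,0],[0,0,0],[0,0,0],[0,0,0],[0,0,0]]}' 25
python3 - <<'E'
from h import *
from scipy.spatial.transform import Rotation as Ro
s=manip.read_state(); R=Ro.from_euler("xyz",s["eef_rot"]).as_matrix(); a=-R[:,2]; P=s["eef_pos"]; tip=P-a*111.4
print(P,a.round(4),tip,s["joints"].round(2))
o=[]
for nm in ("top","scene"):
    p,d=manip.camera(nm); im=p[:,:,::-1].copy(); c=manip.calibration(nm); cv2.imwrite(f"pics/{nm}4.png",im)
    D2=proj(c,[554,187.8,165]); x0,y0=int(D2[0])-30,int(D2[1])-30; cr=cv2.resize(im[y0:y0+65,x0:x0+65],(390,390),interpolation=cv2.INTER_CUBIC); o.append(cr)
    t=proj(c,tip); print(nm,t,(t+.5-[x0,y0])*6, "dir px",proj(c,tip+10*a)-t)
cv2.imwrite("pics/bore4.png",np.hstack(o))
E
```

```text
clock: 12.85
eef_pos: [553.7, 187.5, 299.3]
eef_rot: [3.141, -0.0, 1.059]
wrist_force: [0.9, -0.3, -1.4]
finger_gap: 25.8
[553.67803997 187.46676191 299.30685356] [-7.e-04 -1.e-04  1.e+00] [553.75720924 187.47519565 187.90688201] [ 0.26  0.33  1.27 -0.    1.54  0.78]
top [196.49426178 185.73309869] [173.96557067 175.39859215] dir px [-1.06754795 -1.088162  ]
scene [333.1680777  201.45201872] [190.00846622 149.7121123 ] dir px [ 0.57430284 -2.7113355 ]
```

View pics/bore4.png

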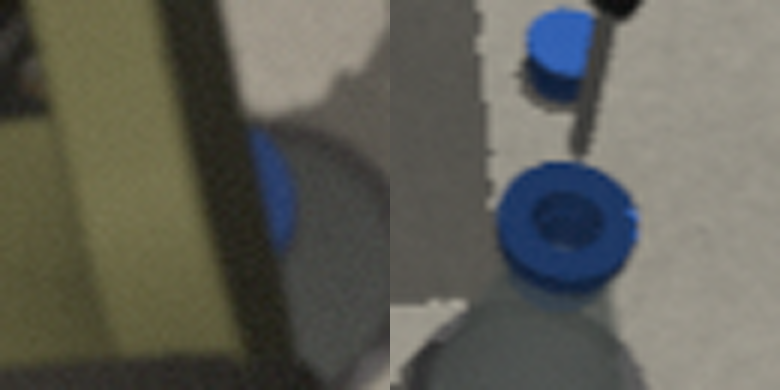

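```bash
python3 - <<'E'
from h import *
p,d=manip.camera("wrist"); im=p[:,:,::-1].copy(); cv2.imwrite("pics/w4.png",im); np.save("pics/w4d.npy",d); c=manip.calibration("wrist")
s=manip.read_state(); print(s["eef_pos"])
v,u=np.mgrid[0:420,0:560]; x=(u-c["cx"])/c["fx"]; y=(v-c["cy"])/c["fy"]; r=np.hypot(x,y); k=np.where(r>0,np.tan(np.minimum(r,1.5))/np.maximum(r,1e-9),1)
ray=np.stack([x*k,-y*k,-np.ones_like(x)],-1); T=np.array(c["world_from_camera"]); Rw=ray@T[:3,:3].T; X=T[:3,3]+Rw*((145-T[2,3])/Rw[...,2])[...,None]
B,G,R=[im[...,i].astype(int) for i in range(3)]
W=T[:3,3]+Rw*d[...,None]
m=(B>R+40)&(abs(X[...,0]-554)<60)&(abs(X[...,1]-188)<60)&(W[...,2]>138)&(W[...,2]<152)
print(m.sum(),W[m].mean(0) if m.any() else None)
for cc in cv2.findContours(m.astype(np.uint8),cv2.RETR_CCOMP,cv2.CHAIN_APPROX_NONE)[0]:
    if len(cc)>20: q=np.array([X[b,a,:2] for a,b in cc[:,0]],np.float32); print(len(cc),cv2.fitEllipse(q))
E
```

```text
[553.6322428  186.74835404 299.79717913]
1432 [554.74103882 190.22593217 144.86887999]
214 ((554.1323852539062, 189.03390502929688), (48.879432678222656, 51.20479202270508), 65.48428344726562)
```

View pics/w4.png

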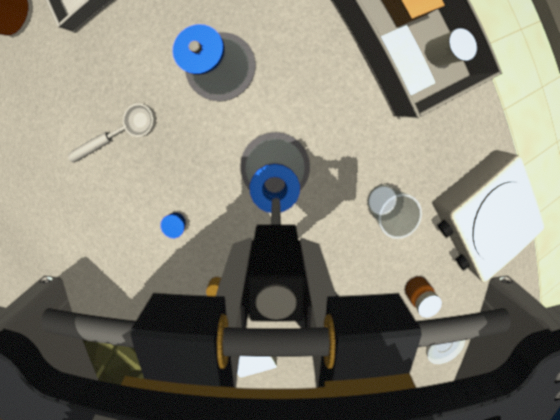

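View pics/scene4.png

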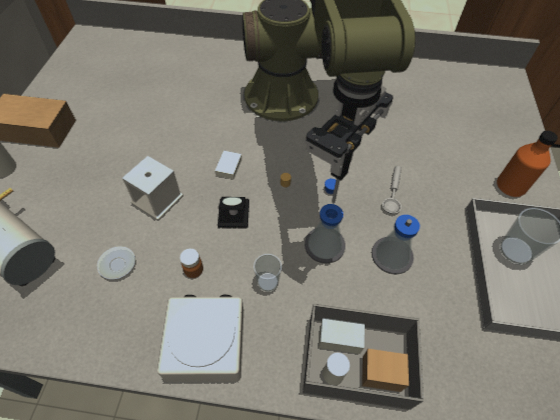

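```bash
cat >> h.py <<'E'
def projw(c,X):
    T=np.linalg.inv(np.array(c["world_from_camera"])); p=T[:3,:3]@np.asarray(X,float)+T[:3,3]
    x,y,z=p[0],-p[1],-p[2]; r=np.hypot(x,y); th=np.arctan2(r,z)
    return np.array([c["cx"]+c["fx"]*th*x/r, c["cy"]+c["fy"]*th*y/r])
E
python3 - <<'E'
from h import *
out=[]
P=np.array([553.65,187.2,0])
for nm,pj,f in (("wrist",projw,"pics/w4.png"),("scene",proj,"pics/scene4.png")):
    c=manip.calibration(nm); im=cv2.imread(f)
    ce=pj(c,[554,188,145]); S=8;N=48; x0,y0=int(ce[0])-24,int(ce[1])-(24)
    cr=cv2.resize(im[y0:y0+N,x0:x0+N],(N*S,N*S),interpolation=cv2.INTER_CUBIC)
    g=lambda q:tuple(int(round(v)) for v in (q+.5-np.array([x0,y0]))*S)
    cv2.line(cr,g(pj(c,P+[0,0,188])),g(pj(c,P+[0,0,230])),(0,255,0),1)
    cv2.circle(cr,g(pj(c,P+[0,0,188])),3,(0,0,255),-1)
    for rad,col in ((12,(0,255,255)),(27.5,(255,255,255))):
        for t in np.arange(0,2*np.pi,.2): cv2.circle(cr,g(pj(c,P+[rad*np.cos(t),rad*np.sin(t),145])),1,col,-1)
    cv2.circle(cr,g(pj(c,P+[0,0,145])),3,(0,0,255),-1)
    # px/mm
    print(nm,"px per mm x",pj(c,P+[1,0,145])-pj(c,P+[0,0,145]),"y",pj(c,P+[0,1,145])-pj(c,P+[0,0,145]))
    out.append(cr)
cv2.imwrite("pics/ov4.png",np.hstack(out))
E
```

```text
wrist px per mm x [ 0.8241794  -0.45083892] y [-0.46486106 -0.80113945]
scene px per mm x [-0.03026233  0.36139231] y [0.4412417  0.05537894]
```

View pics/ov4.png

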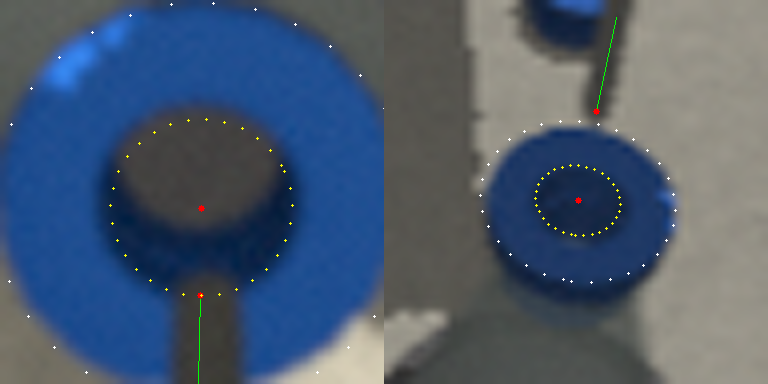

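Wrist and scene overlays agree to about 1 mm: the rod needs about +0.4 mm in x and +1.2 mm in y to centre. I move to just above the stopper and recheck.

```bash
python3 -m inch '{"grip":[-1,-1,-1,-1,-1,-1,-1],"travel":[[0.04,0.12,-0.4],[0.04,0.12,-1.4],[0.04,0.12,-2.4],[0.04,0.12,-3.2],[0.04,0.12,-3.5],[0.04,0.12,-3.5],[0.04,0.12,-3.5]],"turn":[[0,0,0],[0,0,0],[0,0,0],[0,0,0],[0,0,0],[0,0,0],[0,0,0]]}' 25
cat > ov.py <<'E'
from h import *
import sys
tag=sys.argv[1]
s=manip.read_state(); P=s["eef_pos"].copy(); zt=P[2]-111.4; print(s["clock"],P,s["eef_rot"],"tip z",zt,s["finger_gap"]); P[2]=0
out=[]
for nm,pj in (("wrist",projw),("scene",proj)):
    p,d=manip.camera(nm); im=p[:,:,::-1].copy(); c=manip.calibration(nm); cv2.imwrite(f"pics/{nm}{tag}.png",im)
    ce=pj(c,[554,188,145]); S=8;N=48; x0,y0=int(ce[0])-24,int(ce[1])-24
    cr=cv2.resize(im[y0:y0+N,x0:x0+N],(N*S,N*S),interpolation=cv2.INTER_CUBIC); raw=cr.copy()
    g=lambda q:tuple(int(round(v)) for v in (q+.5-np.array([x0,y0]))*S)
    cv2.line(cr,g(pj(c,P+[0,0,max(zt,145)])),g(pj(c,P+[0,0,230])),(0,255,0),1)
    for rad,col in ((12,(0,255,255)),(27.5,(255,255,255))):
        for t in np.arange(0,2*np.pi,.2): cv2.circle(cr,g(pj(c,P+[rad*np.cos(t),rad*np.sin(t),145])),1,col,-1)
    cv2.circle(cr,g(pj(c,P+[0,0,145])),3,(0,0,255),-1); out.append(cr)
cv2.imwrite(f"pics/ov{tag}.png",np.hstack(out))
E
python3 ov.py 5
```

```text
clock: 13.88
eef_pos: [554.1, 188.0, 265.1]
eef_rot: [3.14, -0.001, 1.058]
wrist_force: [0.2, -0.6, -1.6]
finger_gap: 25.7
13.875 [554.1362526  187.99388324 265.14054152] [ 3.14015189e+00 -1.09159586e-03  1.05787243e+00] tip z 153.7405415235152 25.676618300213253
```

View pics/ov5.png

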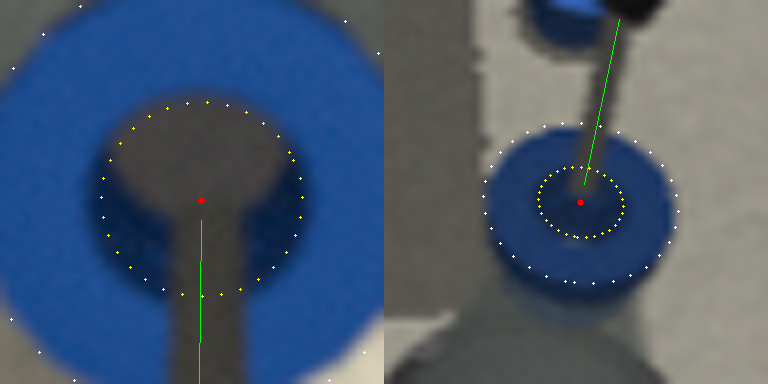

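Rod centred in the hole to about 1 mm in both views (clearance is 8 mm). Lower it.

```bash
python3 -m inch '{"grip":[-1,-1,-1,-1,-1,-1,-1,-1,-1,-1],"travel":[[-0.02,0.07,0],[-0.02,0.07,-0.8],[-0.02,0.07,-1.8],[-0.02,0.07,-2.8],[-0.02,0.07,-3.8],[-0.02,0.07,-4.8],[-0.02,0.07,-5.8],[-0.02,0.07,-6.5],[-0.02,0.07,-6.9],[-0.02,0.07,-6.9]],"turn":[[0,0,0],[0,0,0],[0,0,0],[0,0,0],[0,0,0],[0,0,0],[0,0,0],[0,0,0],[0,0,0],[0,0,0]]}' 25
python3 ov.py 6
```

```text
clock: 15.22
eef_pos: [553.9, 188.7, 196.0]
eef_rot: [3.14, -0.001, 1.058]
wrist_force: [-0.1, 0.2, -1.2]
finger_gap: 25.7
15.225 [553.90109839 188.65775852 195.98962885] [ 3.14032092e+00 -9.48040552e-04  1.05778257e+00] tip z 84.58962884510447 25.677420836545487
```

View pics/ov6.png

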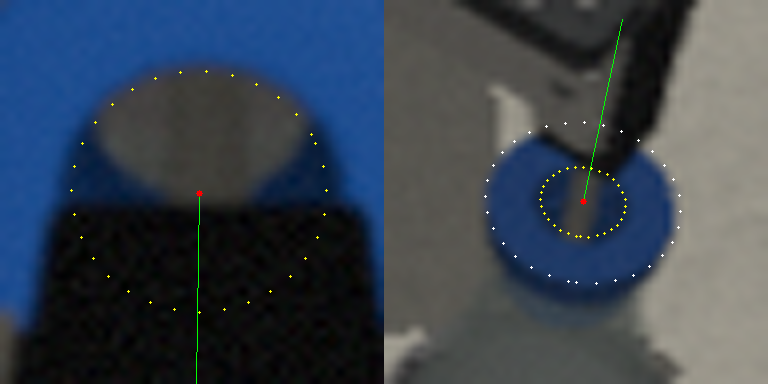

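```bash
python3 -m inch '{"grip":[-1,-1,-1,-1],"travel":[[0,0,0],[0,0,0],[0,0,0],[0,0,0]],"turn":[[0,0,0],[0,0,0],[0,0,0],[0,0,0]]}' 25; python3 -c "
from cell import manip
print(manip.sign_off())"
```

```text
clock: 15.82
eef_pos: [554.0, 188.7, 196.5]
eef_rot: [3.14, -0.001, 1.058]
wrist_force: [0.5, -0.2, -1.3]
finger_gap: 25.9
the job is handed in; nothing more can be done
None
```

The job is handed in at 15.8 s of the 54 s allowed. No verdict is reported, so what follows rests on my own measurements.

- **White reference:** I gripped the probe by its handle (26 mm opening, 25 N) and lifted it out of the stand. Its tip was held about 27 mm off the disc's centre, less than 0.5 mm sideways and 0.5° from square by the arm's pose and my disc estimate. It stayed still for 2.5 s.
- **Dip:** The rod is lowered upright through the open stopper. The computed tip height is about 85 mm, which is 60 mm below the stopper's top. It is still held there.
- **Last checks:** The wrist and scene pictures show the rod within about 1 mm of the hole's centre. The wrist force (about 1.4 N) showed no sign of contact.
- **Disagreements:** The raw estimates of the hole's centre differed between the cameras by 2 to 3 mm. I settled this by centring the rod on the hole within the same picture. The arm hid the hole from the top camera, so the final centring relied on the wrist and scene cameras only.
- **Not checked:** I took no separate final measurement of whether the bystander objects had moved. The probe and arm were kept clear of them on every move.

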